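# Cure the bracket that matches the sample

### The job

Look at the ivory sample lying on the yellow card beside the bins and pick the green casting of the same shape out of its bin (its stem is the handle); set it down flat, stem up, inside the open drawer of the curing station without dropping it. Then push the drawer fully home and turn the red ball knob clockwise until its pointer stands at the green mark. Never lift the other castings out of their bins and do not disturb anything else on the table.

Things in the scene. Friction and masses are not known exactly. Their poses are not given: they have to be found in the camera images.
- part_L_grip (a point): Loose sea-green L-shaped casting, 50 g, flat in one of the bins: two arms at a right angle, along its +x and +y; a corner. Arms 16 mm wide, 42 mm long from the stem axis. Plate 10 mm thick. Round stem, 16 mm across, up to 45 mm above the underside. Point: on the stem's axis, 34 mm above the underside; z up.
- part_T_grip (a point): Loose sea-green T-shaped casting, 50 g, flat in one of the bins: three arms, along its +x, -x and +y. Arms 16 mm wide, 42 mm long from the stem axis. Plate 10 mm thick. Round stem, 16 mm across, up to 45 mm above the underside. Point: on the stem's axis, 34 mm above the underside; z up.
- part_X_grip (a point): Loose sea-green plus-shaped casting, 50 g, flat in one of the bins: four arms, along +x, -x, +y and -y. Arms 16 mm wide, 42 mm long from the stem axis. Plate 10 mm thick. Round stem, 16 mm across, up to 45 mm above the underside. Point: on the stem's axis, 34 mm above the underside; z up.
- part_Z_grip (a point): Loose sea-green Z-shaped casting, 50 g, flat in one of the bins: a 72 x 16 mm bar along x, with a 16 mm wide tab at each end out to 30 mm from x: to +y at the +x end, to -y at the other. Plate 10 mm thick. Round stem, 16 mm across, up to 45 mm above the underside. Point: on the stem's axis, 34 mm above the underside; z up.
- sample_L: Finished ivory sample of the L-shaped bracket, same outline and axes as that casting but without a stem, 10 mm thick, fixed; origin under its centre (where the stem would stand). One of the four samples lies on the yellow card and is the one asked for; the other three are filed in the dark tray and mean nothing today.
- sample_T: Finished ivory sample of the T-shaped bracket, same outline and axes as that casting but without a stem, 10 mm thick, fixed; origin under its centre (where the stem would stand). One of the four samples lies on the yellow card and is the one asked for; the other three are filed in the dark tray and mean nothing today.
- sample_X: Finished ivory sample of the plus-shaped bracket, same outline and axes as that casting but without a stem, 10 mm thick, fixed; origin under its centre (where the stem would stand). One of the four samples lies on the yellow card and is the one asked for; the other three are filed in the dark tray and mean nothing today.
- sample_Z: Finished ivory sample of the Z-shaped bracket, same outline and axes as that casting but without a stem, 10 mm thick, fixed; origin under its centre (where the stem would stand). One of the four samples lies on the yellow card and is the one asked for; the other three are filed in the dark tray and mean nothing today.
- card: Yellow square card, 90 mm, 3 mm thick, fixed on the table beside the bins; origin at its centre. The sample lying on it (within 40 mm of its centre) shows the shape wanted.
- bins: Block of four open grey bins, fixed, 235 x 235 mm, 40 mm high, 2 x 2 cells with an inside of 110 x 110 mm each, walls and floor 5 mm; origin under its centre, axes along its walls; cell centres at +-57.5 mm in x and y.
- drawer (a joint): How far the curing station's drawer is open, m: 0 fully home (end stop), at most 0.14; starts open. Slides stiffly (about 2.5 N) and stays where left; pushed along the station's +x it goes home.
- tray_floor (a point): Centre of the drawer's inner floor, moves with the drawer. Axes as station: +x is the way it is pushed in, z up. Inside 132 mm in x and 142 mm in y, walls 30 mm high; floor 11 mm above the table. Home, it is roofed over 75 mm above the table.
- drawer_front (a point): Centre of the outer face of the drawer's blue front plate (190 mm wide, from 6 to 61 mm above the table, 10 mm thick), which looks along the station's -x. 80 mm before tray_floor along x. The plate stands 40 mm proud of the station's face when home, and is pushed anywhere near its middle.
- knob (a joint): Turn of the red ball knob, rad: grows clockwise as seen facing the sloped panel, range 0 to 1.9; starts near 0. The black pointer line on its metal skirt points to the white mark on the panel at 0 and to the middle of the green mark at 1.25. Turns stiffly (about 0.06 N m) and stays where left.
- knob_ball (a point): Centre of the smooth red ball knob, 42 mm across, 42 mm off the sloped panel (36 mm off its skirt). z: its axis, out of the panel, up and back to the robot, 35 deg from vertical; y: along the pointer. Slips unless gripped across its widest part, tool along the axis. An amber shield 277 mm above the table begins 32 mm behind the ball (station +x): a vertical tool does not fit.
- station: Grey curing station, fixed, 240 mm deep (x), 260 mm wide (y), 283 mm high with its shield; origin under the centre; its front, with the drawer, looks along its -x. The black panel rises from the front face (100 mm high, 120 mm before the origin) at 35 degrees.
- jar: Bystander: clear jar with steel cap, 76 mm across, 150 mm high, loose; origin at its underside.
- spray: Bystander: blue and white spray can, 64 mm across, 180 mm high, loose; origin at its underside.
- bowl: Bystander: white bowl, 90 mm across, 40 mm high, loose; origin at its underside.
- tape: Bystander: blue roll of tape, 80 mm across, 24 mm high, loose, lying flat; origin at its underside.
- spatula: Bystander: spatula lying on the table, loose.
Things that resemble listed ones, but are neither listed nor needed, are in the scene too. What is shaped like the part that bears part_X_grip but brown or pink is not meant.

How it is judged:
By the outcome, as a careful person would: the job done as asked, in the order asked, and still so for the second after the job is handed in, with the robot touching nothing.
It also fails if it takes over 62 s, if anything falls off the work surface, if the arm or the gripper's body presses on something with over 40 N, if the wrist force passes 120 N, or if a joint passes its speed limit or range.

### The arm

A 6-joint arm with a two-finger parallel gripper is mounted at the origin on the work surface. World frame = base frame: x ahead of the robot, y to its left, z up, the work surface at z = 0. Lengths are in m, angles in degrees, forces in N, time in s.
With the tool pointing down it reaches from about 0.25 to 0.725 m from the base axis. Payload 9.7 kg.
Tool frame: the origin (TCP) lies on the centre line of the jaws, within the pads' length; the fingertips stand tip_reach ahead of it and the grasp point (between the pads) lies 2 mm behind it (tip_reach is the distance from the TCP to the fingertips, in m); z points along the fingers, y is the direction in which the jaws open and shut (so a half turn about z gives the same grasp; the last joint's range is limited). The gripper opens to 85 mm and grips with 20 to 120 N. Pads are 22 mm wide; open, the fingers measure 114 mm over their backs; the gripper's body (76 mm by 85 mm) begins 54 mm behind the grasp point. The pads swing forward as they close: fully open they stand 13 mm farther back than shut.
Start: joints at [-66.463, 4.979, 10.078, 95.1, 0, 90], TCP at [0.22, -0.504, 0.248] pointing down, gripper open.
Joint ranges: [-179.16, 179.16], [-48.56, 103.87], [-65.8, 70.77], [-126.05, 130.52], [-82.76, 87.17], [-180, 180]. Speed limits (degrees/s): [127.2, 127.2, 147.25, 180, 180, 180].

### API

Orientations are given as [roll, pitch, yaw] about the fixed x, y, z axes, in that order (R = Rz(yaw) Ry(pitch) Rx(roll)).
In Python, from workcell import get_obs, camera, calibration, job_done, tip_reach gives the robot as it stands.
- The arm moves only by the tool apply_moves, never from a script. Its argument "rows" is a list of rows, each a list of 7 numbers: the shift along the world's x, y, z in mm, then the turn, a rotation vector about the world's x, y, z in degrees, then the closure, from 0 (fully open) to 1 (shut). A call has 1 to 20 rows; each row shifts and turns the commanded pose from where the row before left it; what a row does not reach is not made up. A row lasts 1/8 s, in which the tool goes at most 62.5 mm and 10.7 degrees, less where a joint would pass 70% of its speed; a pose out of reach is approached as far as the arm can. A call with a gripper value outside its range is refused whole. The fingers move at their own pace and stop on an object; "grip_force" is the grip in N (left out, the last holds). Time passes only in rows, so rows that do not move let the fingers close. It gives the time, the measured TCP pose, the force and the opening at its end, in the units of the state.
- get_obs(): the state, without advancing time (a new reading comes with each control period).
- camera(name): name is "scene" or "top" or "wrist"; returns the picture (400x640x3 uint8, red, green, blue); there is no depth.
- calibration(name): a dict with "intrinsics" (3x3 intrinsics, pixels), "T" (4x4, takes a point from camera to world coordinates); the wrist camera has in their place "mount" (4x4, takes a point from camera to tool coordinates, whose origin is the TCP and whose axes are the flange's). Camera axes: x right, y down, z forward; pixel columns grow to the right and rows downward; lengths in m; the calibration is good to about 2 mm. A picture is of the moment at which its call begins: read the wrist's pose just before it. calibration takes no time and is no camera call.
- job_done(): hands the job in, once; it reports no verdict.
The state is a dict: "time": time; "q": joint angles; "qd": joint speeds; "joint_efforts": joint torques, N m; "ee_pos": TCP position; "tcp_rot": TCP orientation; "wrist_force": force on the tool from outside, world axes, zero at the start; "torque": the same for the moment, N m; "opening": finger opening in m.
Only numpy, scipy, OpenCV 4.12 (cv2) and the standard library are available. Lean on these libraries where they do the work, as an engineer would, in place of code of your own. Each camera call takes 0.05 s, during which the arm holds its last target.

## Working session

There is one attempt and no reset: what is moved stays moved. The work goes in short steps, Python scripts to look and compute and a tool call to move; the robot and the scene stay as the last step left them, time stands still between calls to the robot, and variables do not carry over. Pictures are saved under pics/ and viewed, and the job is handed in when it is done.

Besides the shell and the picture viewer there is one more tool, called after "Call:" in YAML: its name, and indented under it one key for each argument. apply_moves: Moves the arm, as the interface text tells. Its arguments: {"type":"object","properties":{"rows":{"type":"array","items":{"type":"array","items":{"type":"number"}}},"grip_force":{"type":"number"}},"required":["rows"]}

```bash
mkdir -p pics; ls; python3 - <<'E'
from workcell import get_obs, camera, calibration, tip_reach
import cv2
print(get_obs(), tip_reach() if callable(tip_reach) else tip_reach)
for n in ['scene','top','wrist']:
    im=camera(n); cv2.imwrite(f'pics/{n}0.png',im[:,:,::-1]); print(n,calibration(n))
E
```

```text
pics
{'time': 0.0, 'q': array([-6.64618056e+01,  5.01127405e+00,  1.00350175e+01,  9.50992886e+01,
        1.57467389e-03,  8.99977732e+01]), 'qd': array([-0.03981628,  0.0011304 , -0.04146513, -0.08221673,  0.01856101,
        0.02785335]), 'joint_efforts': array([-1.51872533e-03, -5.20391607e+01,  4.64795423e+01,  1.65160076e-02,
       -1.60115428e-04, -3.38986251e-05]), 'ee_pos': array([ 0.21957451, -0.5040492 ,  0.24758643]), 'tcp_rot': array([-1.79924455e+02, -1.57760862e-03,  2.35404191e+01]), 'wrist_force': array([-0.6566857 , -0.47203648,  0.43405381]), 'torque': array([-0.01285733, -0.03549457,  0.00145326]), 'opening': 0.08573318207231603} 0.017
scene {'intrinsics': array([[372.70879489,   0.        , 320.10541533],
       [  0.        , 372.70879489, 200.08534289],
       [  0.        ,   0.        ,   1.        ]]), 'T': array([[ 0.97748762,  0.16370099, -0.13311623,  0.64755958],
       [ 0.21090414, -0.73979215,  0.63892646, -0.72394403],
       [ 0.00611455, -0.65261747, -0.75766289,  0.92381587],
       [ 0.        ,  0.        ,  0.        ,  1.        ]])}
top {'in
[... 339 characters left out ...]
,
       [ 4.47602984e-03, -1.50622685e-01, -9.88581191e-01,
         1.42319127e+00],
       [ 0.00000000e+00,  0.00000000e+00,  0.00000000e+00,
         1.00000000e+00]])}
wrist {'intrinsics': array([[311.55164921,   0.        , 322.16206416],
       [  0.        , 311.55164921, 200.91867038],
       [  0.        ,   0.        ,   1.        ]]), 'mount': array([[-5.29237459e-04, -9.49708011e-01, -3.13136414e-01,
         7.97774298e-02],
       [ 9.99999743e-01, -6.54389368e-04,  2.94572904e-04,
        -2.63711340e-04],
       [-4.84671386e-04, -3.13136177e-01,  9.49708113e-01,
        -1.25881231e-01],
       [ 0.00000000e+00,  0.00000000e+00,  0.00000000e+00,
         1.00000000e+00]])}
```

View pics/scene0.png

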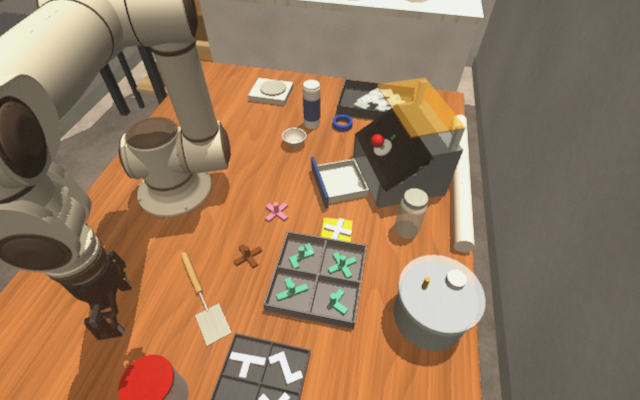

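View pics/top0.png

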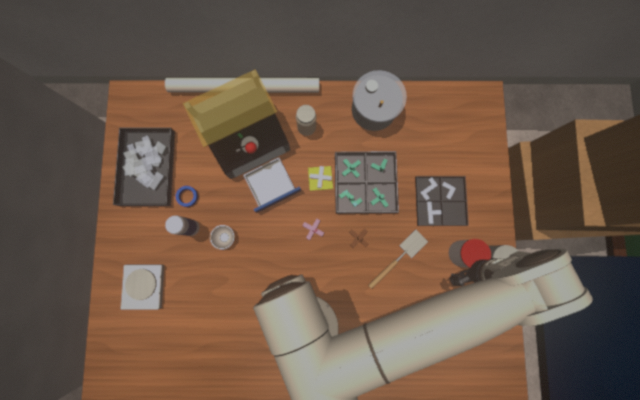

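View pics/wrist0.png

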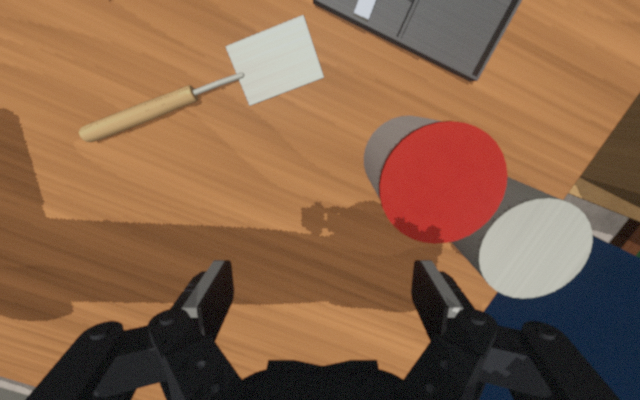

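The card appears to hold a white plus at scene (337,230). I'll zoom in to check.

```bash
python3 - <<'E'
import cv2,numpy as np
a=cv2.imread('pics/top0.png')[60:230,170:480]; b=cv2.imread('pics/scene0.png')[120:330,230:470]
cv2.imwrite('pics/z1.png',cv2.resize(a,None,fx=2.5,fy=2.5,interpolation=2)); cv2.imwrite('pics/z2.png',cv2.resize(b,None,fx=2.8,fy=2.8,interpolation=2))
E
```

```text
(no output)
```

View pics/z1.png

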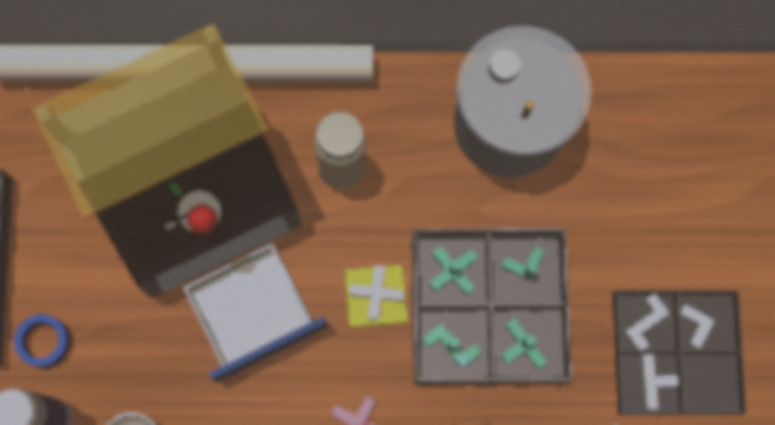

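View pics/z2.png

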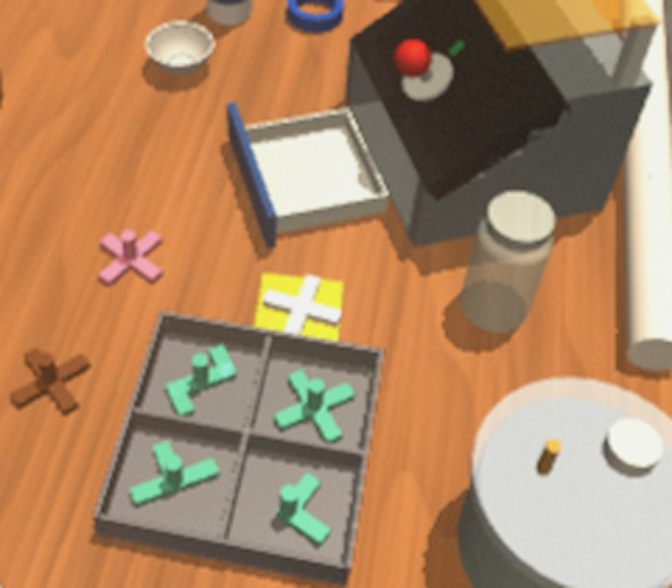

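The card carries a plus, and the other three samples are filed. The plus casting is at top ≈(352,168), in the cell towards the station. Next I'll measure it, the drawer and the knob roughly.

```bash
cat > h.py <<'E'
import numpy as np, cv2
from workcell import get_obs, camera, calibration
from scipy.spatial.transform import Rotation as Rr
def toolT(o):
    T=np.eye(4);T[:3,:3]=Rr.from_euler('xyz',o['tcp_rot'],degrees=True).as_matrix();T[:3,3]=o['ee_pos'];return T
def cam(name,o=None):
    c=calibration(name)
    return (c['intrinsics'], c['T'] if 'T' in c else toolT(o)@c['mount'])
def ray(C,p):
    K,T=C; d=T[:3,:3]@np.linalg.solve(K,[p[0],p[1],1.]); return T[:3,3],d/np.linalg.norm(d)
def onz(C,p,z):
    o,d=ray(C,p); return o+d*(z-o[2])/d[2]
def tri(rs):
    A=np.zeros((3,3));b=np.zeros(3)
    for o,d in rs:
        P=np.eye(3)-np.outer(d,d);A+=P;b+=P@o
    x=np.linalg.solve(A,b); return x,[np.linalg.norm((np.eye(3)-np.outer(d,d))@(x-o)) for o,d in rs]
def proj(C,X):
    K,T=C; p=np.linalg.inv(T)@np.r_[X,1]; p=K@p[:3]; return p[:2]/p[2]
E
python3 - <<'E'
from h import *
t=cv2.imread('pics/top0.png'); s=cv2.imread('pics/scene0.png')
def blobs(im,lo,hi,mn):
    m=cv2.inRange(cv2.cvtColor(im,cv2.COLOR_BGR2HSV),lo,hi); n,l,st,c=cv2.connectedComponentsWithStats(m)
    return m,[(c[i].round(1).tolist(),st[i].tolist()) for i in range(1,n) if st[i][4]>=mn]
for nm,im in (('top',t),('scene',s)):
    C=cam(nm)
    for col,lo,hi in (('green',(70,90,60),(88,255,255)),('red',(0,200,80),(5,255,255)),('blue',(108,150,40),(125,255,255)),('yellow',(26,150,80),(34,255,255))):
        print(nm,col,blobs(im,lo,hi,25)[1])
C=cam('top')
print('X', onz(C,(351.6,168),.015), 'card',onz(C,(320,178),.01))
f=lambda x,y:(x/2.5+170,y/2.5+60)
a=onz(C,f(213,377),.061);b=onz(C,f(327,322),.061);print('front',a,b,np.linalg.norm(a-b),np.degrees(np.arctan2(*(b-a)[1::-1])))
for p in [(185,289),(273,248),(312,321),(226,368)]: print('tray',onz(C,f(*p),.041))
print('knob',tri([ray(C,f(202,219)),ray(cam('scene'),(412/2.8+230,58/2.8+120))]))
for nm,p in (('spray',(-1,-1)),):pass
for nm,p in (('jarcap',f(340,134)),('shieldL',f(40,110)),('shieldR',f(212,28))): print(nm,onz(C,p,.15 if nm=='jarcap' else .28))
E
```

```text
top green []
top red []
top blue []
top yellow []
scene green [([307.8, 250.4], [304, 244, 10, 13, 78]), ([341.7, 264.5], [328, 253, 28, 24, 260]), ([294.2, 260.7], [290, 255, 9, 13, 78]), ([286.0, 289.4], [277, 278, 17, 22, 140]), ([300.4, 288.6], [295, 285, 13, 9, 70]), ([338.1, 301.4], [331, 290, 16, 24, 173])]
scene red [([377.2, 137.9], [372, 134, 11, 9, 57]), ([146.4, 379.1], [119, 355, 54, 45, 1960])]
scene blue [([342.2, 119.7], [333, 115, 19, 12, 54])]
scene yellow [([329.9, 220.9], [323, 218, 15, 8, 77]), ([347.3, 224.5], [342, 220, 10, 10, 71]), ([326.0, 233.2], [321, 228, 12, 10, 73]), ([344.0, 237.6], [338, 234, 13, 7, 61])]
X [ 0.59652406 -0.17815113  0.015     ] card [ 0.5578414  -0.05581415  0.01      ]
front [0.42479186 0.18362754 0.061     ] [0.50704583 0.01653204 0.061     ] 0.1862434529847605 -63.7909494927111
tray [0.56053596 0.23242242 0.041     ]
tray [0.624477   0.10024378 0.041     ]
tray [0.51179721 0.03978592 0.041     ]
tray [0.44038508 0.16764991 0.041     ]
knob (array([0.63538058, 0.18808265, 0.16870653]), [np.float64(0.0011713042678941602), np.float64(0.0011713042678940478)])
jarcap [ 0.76532105 -0.00318366  0.15      ]
shieldL [0.74751994 0.38117049 0.28      ]
shieldR [0.86078234 0.16243817 0.28      ]
```

Station heading is about 26° and the knob ball triangulates to (0.635, 0.188, 0.169). I'll move above the plus casting for a wrist-camera look.

Call:
apply_moves:
  rows:
    - [31,27,0,0,0,4,0.3]
    - [31,27,0,0,0,4,0.5]
    - [31,27,0,0,0,4,0.5]
    - [31,27,0,0,0,4,0.5]
    - [31,27,0,0,0,4,0.5]
    - [31,27,0,0,0,4,0.5]
    - [31,27,0,0,0,4,0.5]
    - [31,27,0,0,0,4,0.5]
    - [31,27,0,0,0,4,0.5]
    - [31,27,0,0,0,4,0.5]
    - [31,27,0,0,0,4,0.5]
    - [31,27,0,0,0,4,0.5]
    - [0,0,0,0,0,0,0.5]
    - [0,0,0,0,0,0,0.5]
  grip_force: 40

```text
time: 1.9
ee_pos: [0.5914, -0.1803, 0.2479]
tcp_rot: [-180.0, 0.0, 71.5]
wrist_force: [0.3, 0.6, 0.3]
opening: 0.0426
```

```bash
python3 - <<'E'
from h import *
import json
o=get_obs(); im=camera('wrist'); cv2.imwrite('pics/w1.png',im[:,:,::-1]); t=camera('top'); cv2.imwrite('pics/t1.png',t[:,:,::-1])
s=camera('scene'); cv2.imwrite('pics/s1.png',s[:,:,::-1])
json.dump({k:np.array(v).tolist() for k,v in o.items()},open('o1.json','w'))
for k in('time','q','ee_pos','tcp_rot','opening','wrist_force'):print(k,o[k])
E
```

```text
time 1.9
q [-1.69513697e+01  1.47747902e+01  2.12075062e+01  9.64822430e+01
 -1.50572587e-02  9.15274383e+01]
ee_pos [ 0.59138418 -0.1803292   0.24790703]
tcp_rot [-1.79950892e+02  1.63720812e-02  7.15212055e+01]
opening 0.042623930438373474
wrist_force [0.31321037 0.57714906 0.26347972]
```

View pics/w1.png

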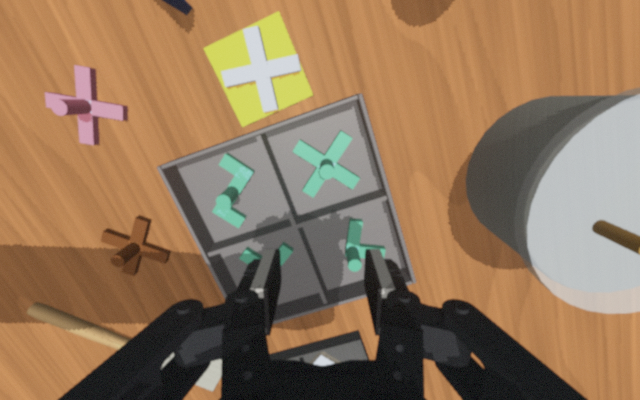

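The plus casting's stem top is at about (327,169), and the plus sample on the card is at (262,70). I'll localise the stem.

```bash
python3 - <<'E'
from h import *
import json
o=json.load(open('o1.json')); C=cam('wrist',o); im=cv2.imread('pics/w1.png')
m=cv2.inRange(cv2.cvtColor(im,cv2.COLOR_BGR2HSV),(65,70,50),(92,255,255)); m[:, :285]=0; m[200:]=0
n,l,st,c=cv2.connectedComponentsWithStats(m); i=1+np.argmax(st[1:,4]); print(st[i],c[i])
cnt=max(cv2.findContours((l==i).astype('uint8'),0,2)[0],key=cv2.contourArea); r=cv2.minAreaRect(cnt);print(r)
print('plate',onz(C,r[0],.015),[onz(C,p,.015).round(4).tolist() for p in cv2.boxPoints(r)])
print('stem',onz(C,(327,169),.05))
z=cv2.resize(im[120:215,280:375],None,fx=6,fy=6,interpolation=2); cv2.imwrite('pics/w1z.png',z)
E
```

```text
[ 294  131   65   66 1754] [326.17160775 163.90935006]
((326.0424499511719, 163.70159912109375), (57.837440490722656, 57.88894271850586), 78.11134338378906)
plate [ 0.59733305 -0.17454483  0.015     ] [[0.5683, -0.1376, 0.015], [0.6335, -0.1454, 0.015], [0.6277, -0.2132, 0.015], [0.5585, -0.2058, 0.015]]
stem [ 0.59834759 -0.17337623  0.05      ]
```

View pics/w1z.png

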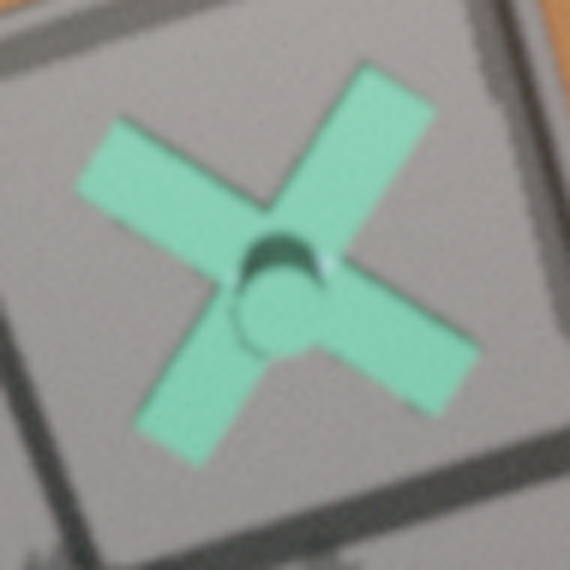

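Call:
apply_moves:
  rows:
    - [6,5,-30,0,0,0,0.5]
    - [0,0,-50,0,0,0,0.5]
    - [0,0,-50,0,0,0,0.5]
    - [0,0,-40,0,0,0,0.5]
    - [0,0,-20,0,0,0,0.5]
    - [0,0,0,0,0,0,0.5]
    - [0,0,0,0,0,0,0.5]

```text
time: 2.92
ee_pos: [0.5985, -0.1757, 0.0604]
tcp_rot: [179.8, -0.0, 71.5]
wrist_force: [-0.3, 0.6, 0.1]
opening: 0.0425
```

```bash
python3 - <<'E'
from h import *
o=get_obs(); im=camera('wrist'); cv2.imwrite('pics/w2.png',im[:,:,::-1])
print(o['time'],o['ee_pos'],o['wrist_force'],proj(cam('wrist',o),[.598,-.175,.05]))
E
```

```text
2.925 [ 0.59851111 -0.17570808  0.06035401] [-0.26928111  0.6014071   0.11106953] [322.15577294 267.47854095]
```

View pics/w2.png

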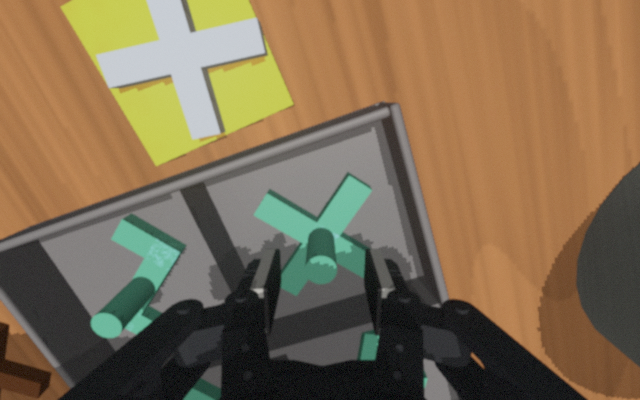

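The stem top is centred between the fingers at (322,268), as predicted. I'll descend and grip.

Call:
apply_moves:
  rows:
    - [0,0,-21,0,0,0,0.5]
    - [0,0,0,0,0,0,0.5]
    - [0,0,0,0,0,0,1]
    - [0,0,0,0,0,0,1]
    - [0,0,0,0,0,0,1]
    - [0,0,0,0,0,0,1]
    - [0,0,0,0,0,0,1]
  grip_force: 40

```text
time: 3.85
ee_pos: [0.5984, -0.1754, 0.0388]
tcp_rot: [179.9, -0.0, 71.5]
wrist_force: [-0.1, -0.2, 7.2]
opening: 0.0146
```

Call:
apply_moves:
  rows:
    - [0,0,10,0,0,0,1]
    - [0,0,30,0,0,0,1]
    - [0,0,40,0,0,0,1]
    - [0,0,40,0,0,0,1]
    - [0,0,0,0,0,0,1]
    - [0,0,0,0,0,0,1]

```text
time: 4.6
ee_pos: [0.5975, -0.1752, 0.157]
tcp_rot: [-180.0, 0.0, 71.5]
wrist_force: [0.8, -0.3, -1.0]
opening: 0.0152
```

```bash
python3 - <<'E'
from h import *
o=get_obs(); im=camera('wrist'); cv2.imwrite('pics/w3.png',im[:,:,::-1]); cv2.imwrite('pics/s3.png',camera('scene')[:,:,::-1]);cv2.imwrite('pics/t3.png',camera('top')[:,:,::-1])
print(o['time'],o['ee_pos'],o['tcp_rot'],o['opening'])
E
```

```text
4.6 [ 0.59750132 -0.17518849  0.15699674] [-1.79979975e+02  1.02817747e-03  7.15380612e+01] 0.015151097843211586
```

View pics/w3.png

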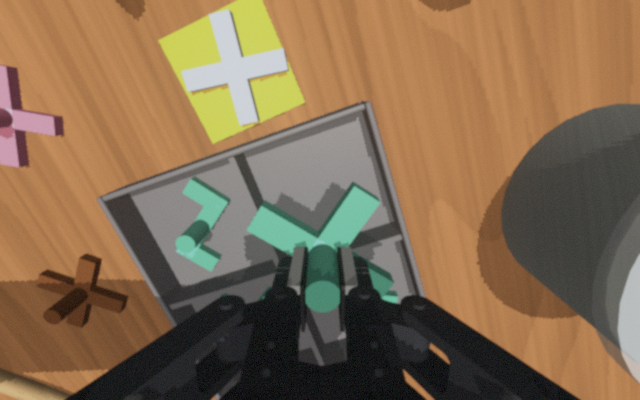

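View pics/s3.png

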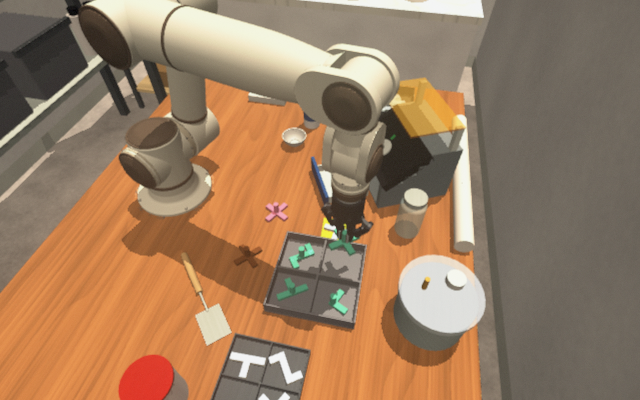

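View pics/t3.png

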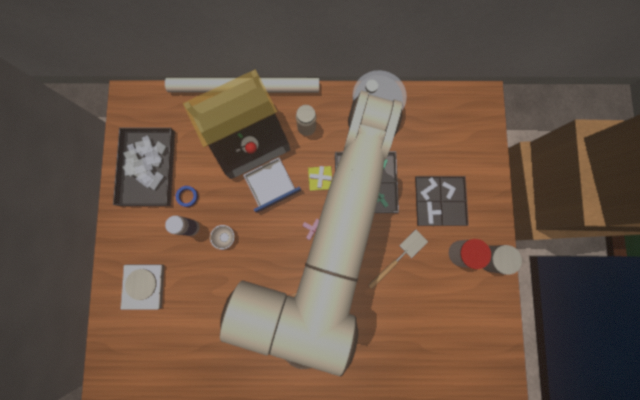

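The plus casting is held and hanging level. I'll carry it above the drawer.

Call:
apply_moves:
  rows:
    - [-6,31,4,0,0,3,1]
    - [-6,31,4,0,0,3,1]
    - [-6,31,0,0,0,3,1]
    - [-6,31,0,0,0,3,1]
    - [-6,31,0,0,0,3,1]
    - [-6,31,0,0,0,3,1]
    - [-6,31,0,0,0,3,1]
    - [-6,31,0,0,0,3,1]
    - [-6,31,0,0,0,3,1]
    - [-6,31,0,0,0,3,1]
    - [0,0,0,0,0,0,1]
    - [0,0,0,0,0,0,1]

```text
time: 6.25
ee_pos: [0.5374, 0.1344, 0.1647]
tcp_rot: [-179.9, 0.0, 101.5]
wrist_force: [-0.0, -0.2, 0.3]
opening: 0.0149
```

```bash
python3 - <<'E'
from h import *
import json
o=get_obs(); im=camera('wrist'); cv2.imwrite('pics/w4.png',im[:,:,::-1]); cv2.imwrite('pics/s4.png',camera('scene')[:,:,::-1])
json.dump({k:np.array(v).tolist() for k,v in o.items()},open('o4.json','w'))
print(o['time'],o['ee_pos'],o['tcp_rot'],o['opening'],o['q'])
E
```

```text
6.25 [0.53744597 0.13444825 0.16469358] [-1.79942752e+02  1.57406272e-02  1.01519640e+02] 0.014905250761871169 [ 1.40513314e+01  4.69317947e+00  5.25661820e-01  8.58903695e+01
 -1.31965115e-02  9.25317064e+01]
```

View pics/w4.png

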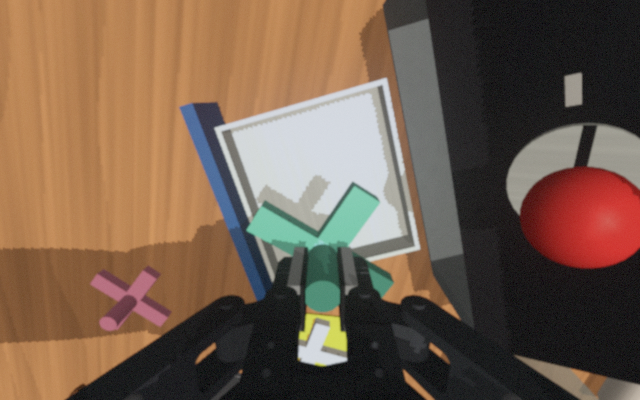

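View pics/s4.png

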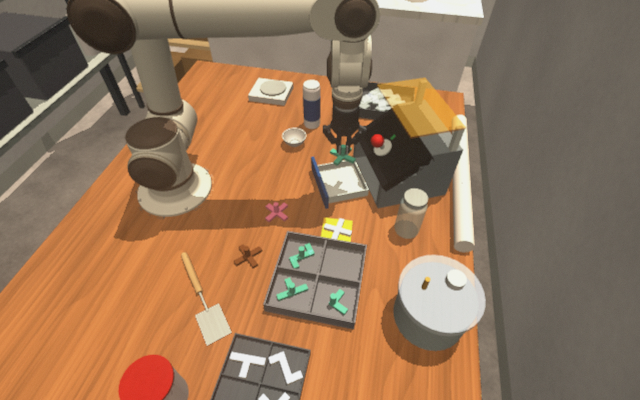

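The wrist view shows tray rim corners at (216,129), (387,81) and (419,249), and the blue plate's top from (184,107). I'll measure those.

```bash
python3 - <<'E'
from h import *
import json
o=json.load(open('o4.json')); C=cam('wrist',o)
P=[onz(C,p,.041) for p in ((216,129),(387,81),(419,249))]
print([p.round(4).tolist() for p in P], np.linalg.norm(P[1]-P[0]),np.linalg.norm(P[2]-P[1]))
print('mid diag',(P[0]+P[2])/2)
d=P[2]-P[1];print('x yaw',np.degrees(np.arctan2(d[1],d[0]))+90); d=P[1]-P[0];print(np.degrees(np.arctan2(d[1],d[0])))
a=onz(C,(184,107),.061);b=onz(C,(262,298),.061);print('plate',a,b,np.degrees(np.arctan2(*(b-a)[1::-1]))+90)
f1=onz(C,(387,10),.1);print('face top',f1,onz(C,(440,255),.1))
E
```

```text
[[0.4436, 0.174, 0.041], [0.5657, 0.2347, 0.041], [0.6304, 0.1054, 0.041]] 0.1363515733026128 0.14455435854562515
mid diag [0.53699386 0.13971972 0.041     ]
x yaw 26.56206631034275
26.43009573103733
plate [0.4262273  0.18789559 0.061     ] [0.50228831 0.04177496 0.061     ] 27.49858808607371
face top [0.54568982 0.26403284 0.1       ] [0.61981348 0.12943788 0.1       ]
```

Call:
apply_moves:
  rows:
    - [0,4,-20,0,0,0,1]
    - [0,0,-40,0,0,0,1]
    - [0,0,-35,0,0,0,1]
    - [0,0,-15,0,0,0,1]
    - [0,0,-6,0,0,0,1]
    - [0,0,0,0,0,0,1]
    - [0,0,0,0,0,0,1]

```text
time: 7.22
ee_pos: [0.5384, 0.1389, 0.0506]
tcp_rot: [179.9, -0.0, 101.5]
wrist_force: [0.3, 0.1, 0.6]
opening: 0.0144
```

Call:
apply_moves:
  rows:
    - [0,0,-3,0,0,0,1]
    - [0,0,-2,0,0,0,1]
    - [0,0,-1,0,0,0,1]
    - [0,0,0,0,0,0,1]

```text
time: 7.72
ee_pos: [0.5377, 0.1388, 0.0437]
tcp_rot: [180.0, -0.0, 101.5]
wrist_force: [-1.5, 0.6, 4.9]
opening: 0.0147
```

It's on the drawer floor, with 5 N up. I'll release and retreat upwards.

Call:
apply_moves:
  rows:
    - [0,0,0,0,0,0,0.8]
    - [0,0,0,0,0,0,0.6]
    - [0,0,0,0,0,0,0.5]
    - [0,0,0,0,0,0,0.5]
    - [0,0,10,0,0,0,0.5]
    - [0,0,30,0,0,0,0.5]
    - [0,0,50,0,0,0,0.5]
    - [0,0,50,0,0,0,0.5]
    - [0,0,0,0,0,0,0.5]
    - [0,0,0,0,0,0,0.5]

```text
time: 8.98
ee_pos: [0.5376, 0.1387, 0.1832]
tcp_rot: [180.0, -0.0, 101.5]
wrist_force: [-1.0, -0.7, -0.1]
opening: 0.0427
```

```bash
python3 - <<'E'
from h import *
import json
o=get_obs(); im=camera('wrist'); cv2.imwrite('pics/w5.png',im[:,:,::-1]); cv2.imwrite('pics/s5.png',camera('scene')[:,:,::-1])
json.dump({k:np.array(v).tolist() for k,v in o.items()},open('o5.json','w'))
print(o['time'],o['ee_pos'],o['tcp_rot'],o['opening'],o['q'])
E
```

```text
8.975 [0.53761073 0.13874097 0.18324255] [ 1.79990667e+02 -4.90020708e-04  1.01535345e+02] 0.04272930290881807 [1.44705600e+01 4.83088006e+00 2.71653948e+00 8.78763140e+01
 1.14863227e-05 9.29352153e+01]
```

View pics/w5.png

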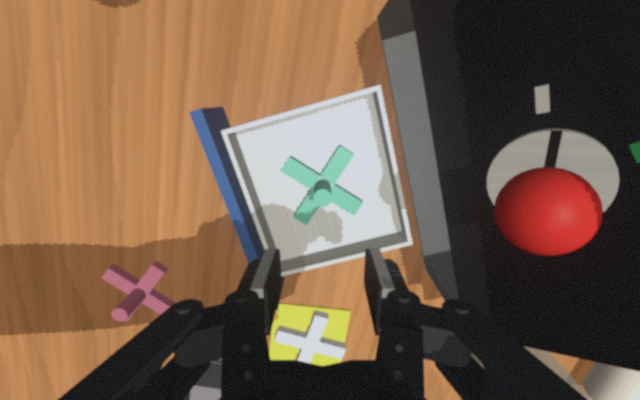

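The casting is flat and stem up in the drawer, at (322,187). The knob pointer is at the white mark. Next I'll back off, close and tilt the tool 35° for both the push and the knob.

Call:
apply_moves:
  rows:
    - [-10,-5,10,0,0,10,0.5]
    - [-20,-10,0,0,0,10,0.8]
    - [-20,-10,0,0,0,10,1]
    - [-20,-10,0,0,0,10,1]
    - [-22,-10,0,0,0,10,1]
    - [-20,-10,0,0,0,10,1]
    - [0,0,0,3.9,-7.8,0,1]
    - [0,0,0,3.9,-7.8,0,1]
    - [0,0,0,3.9,-7.8,0,1]
    - [0,0,0,3.9,-7.8,0,1]
    - [0,0,0,0,0,0,1]
    - [0,0,0,0,0,0,1]

```text
time: 10.58
ee_pos: [0.4259, 0.0837, 0.1936]
tcp_rot: [153.9, 23.8, 155.9]
wrist_force: [0.5, -0.1, 0.7]
opening: 0.0001
```

```bash
python3 - <<'E'
from h import *
import json
o=get_obs(); im=camera('wrist'); cv2.imwrite('pics/w6.png',im[:,:,::-1]); cv2.imwrite('pics/s6.png',camera('scene')[:,:,::-1]);cv2.imwrite('pics/t6.png',camera('top')[:,:,::-1])
json.dump({k:np.array(v).tolist() for k,v in o.items()},open('o6.json','w'))
print(o['time'],o['ee_pos'],o['tcp_rot'],o['opening'],o['q'],toolT(o)[:3,:3])
C=cam('wrist',json.load(open('o5.json')))
print('face',onz(C,(414,35),.1),onz(C,(460,260),.1))
print('ball',tri([ray(C,(548,211)),ray(cam('scene'),(377.2,140.5)),ray(cam('top'),(250.8,147.6))]))
print('part',onz(C,(322,182),.021))
E
```

```text
10.575 [0.42586615 0.08365233 0.19363301] [153.85075433  23.77864747 155.92014946] 8.984557601165777e-05 [  3.04831246 -45.84269029 -40.65690827  62.69791538  13.13176677
  25.371055  ] [[-0.83547504  0.20401634  0.51025366]
 [ 0.37337349  0.89203549  0.25468591]
 [-0.40320429  0.40329891 -0.82144768]]
face [0.56828317 0.26439479 0.1       ] [0.64669216 0.12486942 0.1       ]
ball (array([0.63580966, 0.18862106, 0.16970634]), [np.float64(0.0015038235485310663), np.float64(0.0007141780184973438), np.float64(0.0020587102728857817)])
part [0.5364194  0.14314449 0.021     ]
```

View pics/w6.png

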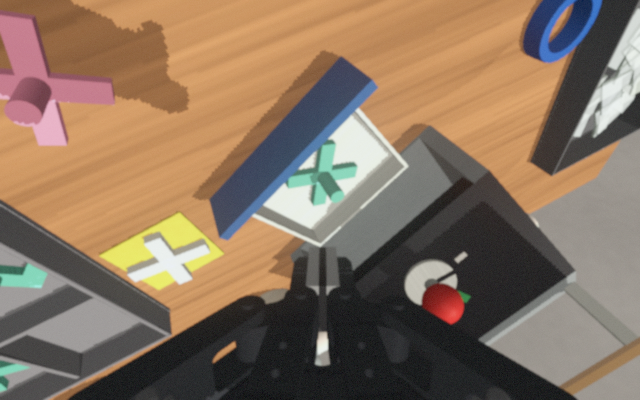

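View pics/s6.png

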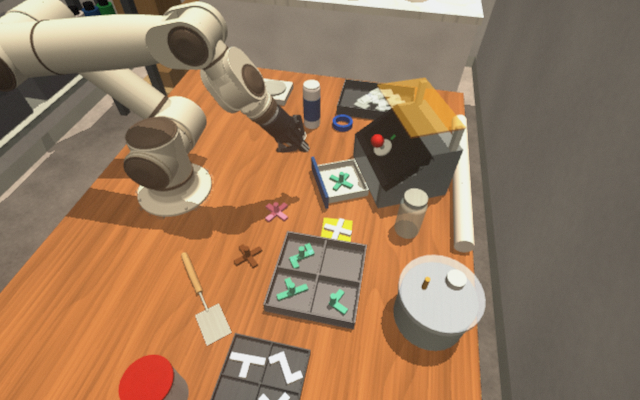

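The measurements agree: ball at (0.636, 0.189, 0.170), face about 165 mm past the plate. Joint 2 is near its limit, so I'll reduce the tilt to 20° for the push before descending.

Call:
apply_moves:
  rows:
    - [0,0,0,-3.3,6.7,0,1]
    - [0,0,0,-3.3,6.7,0,1]
    - [0,0,-40,0,0,0,1]
    - [0,0,-40,0,0,0,1]
    - [0,0,-30,0,0,0,1]
    - [0,0,-20,0,0,0,1]
    - [0,0,-9,0,0,0,1]
    - [0,0,0,0,0,0,1]

```text
time: 11.72
ee_pos: [0.4257, 0.0839, 0.0539]
tcp_rot: [165.6, 13.8, 159.8]
wrist_force: [0.0, 0.4, 0.4]
opening: 0.0001
```

```bash
python3 - <<'E'
from h import *
import json
o=get_obs(); cv2.imwrite('pics/s7.png',camera('scene')[:,:,::-1])
print(o['time'],o['ee_pos'],o['q'],toolT(o)[:3,2],o['wrist_force'])
s=np.array([.895,.446]); print('to plate along x_s',s@(np.array([.465,.103])-o['ee_pos'][:2]),'lat',np.array([-.446,.895])@(np.array([.465,.103])-o['ee_pos'][:2]))
E
```

```text
11.725 [0.42570582 0.08392977 0.05394918] [  7.07745613 -30.48771141 -43.24347091  58.49152966   6.60763152
  26.64108615] [ 0.30273769  0.15353998 -0.94062499] [0.04308768 0.38157682 0.36378932]
to plate along x_s 0.043673610330586296 lat -0.0004573444099218666
```

View pics/s7.png

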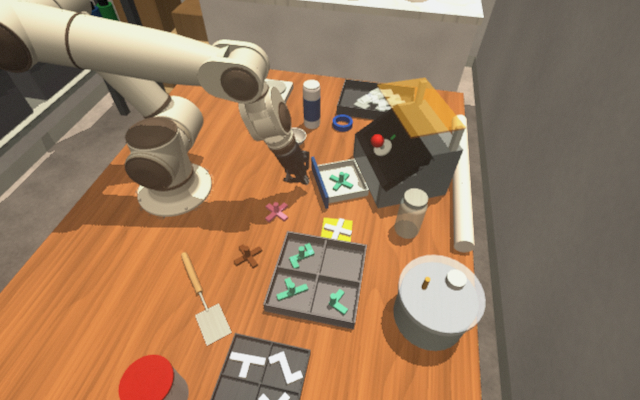

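Call:
apply_moves:
  rows:
    - [7,3.5,0,0,0,0,1]
    - [7,3.5,0,0,0,0,1]
    - [7,3.5,0,0,0,0,1]
    - [7,3.5,0,0,0,0,1]
    - [7,3.5,0,0,0,0,1]
    - [8,4,0,0,0,0,1]
    - [8,4,0,0,0,0,1]
    - [9,4.5,0,0,0,0,1]
    - [9,4.5,0,0,0,0,1]
    - [9,4.5,0,0,0,0,1]
    - [9,4.5,0,0,0,0,1]
    - [9,4.5,0,0,0,0,1]
    - [8,4,0,0,0,0,1]
    - [0,0,0,0,0,0,1]

```text
time: 13.52
ee_pos: [0.5303, 0.136, 0.0543]
tcp_rot: [165.5, 13.9, 159.7]
wrist_force: [-0.7, 0.2, -0.3]
opening: 0.0002
```

```bash
python3 - <<'E'
from h import *
o=get_obs(); cv2.imwrite('pics/s8.png',camera('scene')[:,:,::-1]);cv2.imwrite('pics/w8.png',camera('wrist')[:,:,::-1])
print(o['time'],o['ee_pos'],o['q'],o['wrist_force'])
E
```

```text
13.525 [0.53034675 0.13597498 0.0542935 ] [ 11.9311947  -12.86631462 -31.00681927  52.50620164   5.00804039
  31.26678097] [-0.7083917   0.2382118  -0.32630884]
```

View pics/s8.png

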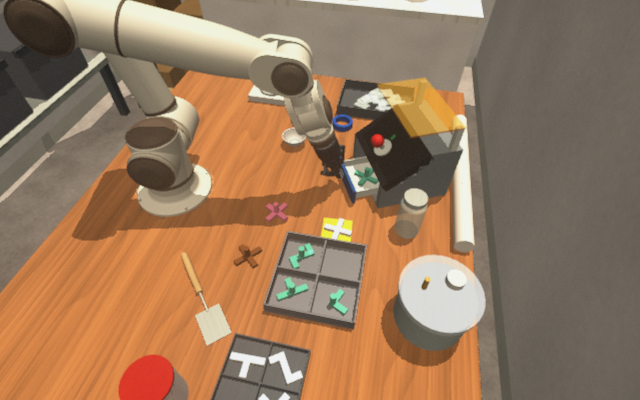

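View pics/w8.png

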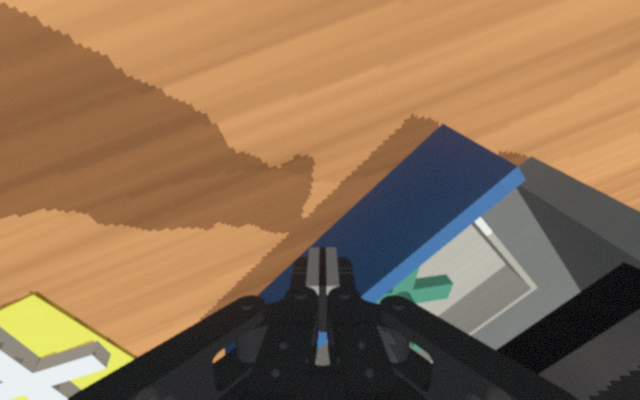

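The drawer slides straight with the casting still in place. I'll continue in smaller steps.

Call:
apply_moves:
  rows:
    - [5,2.5,0,0,0,0,1]
    - [6,3,0,0,0,0,1]
    - [6,3,0,0,0,0,1]
    - [5,2.5,0,0,0,0,1]
    - [4,2,0,0,0,0,1]
    - [0,0,0,0,0,0,1]

```text
time: 14.38
ee_pos: [0.556, 0.149, 0.0543]
tcp_rot: [165.5, 13.9, 159.7]
wrist_force: [-1.0, -0.1, 0.1]
opening: 0.0001
```

Call:
apply_moves:
  rows:
    - [2,1,0,0,0,0,1]
    - [2,1,0,0,0,0,1]
    - [2,1,0,0,0,0,1]
    - [2,1,0,0,0,0,1]

```text
time: 14.88
ee_pos: [0.5636, 0.1528, 0.0542]
tcp_rot: [165.5, 13.9, 159.7]
wrist_force: [-6.8, -1.6, 1.3]
opening: -0.0001
```

Call:
apply_moves:
  rows:
    - [1,0.5,0,0,0,0,1]
    - [1,0.5,0,0,0,0,1]
    - [0,0,0,0,0,0,1]

```text
time: 15.25
ee_pos: [0.564, 0.1531, 0.054]
tcp_rot: [165.7, 13.7, 159.7]
wrist_force: [-17.8, -8.1, 11.3]
opening: 0.0003
```

```bash
python3 - <<'E'
from h import *
o=get_obs(); cv2.imwrite('pics/s9.png',cv2.resize(camera('scene')[60:260,260:500,::-1],None,fx=3,fy=3,interpolation=2));cv2.imwrite('pics/w9.png',camera('wrist')[:,:,::-1])
print(o['time'],o['ee_pos'],o['wrist_force'])
E
```

```text
15.25 [0.56404756 0.15311478 0.0539673 ] [-17.80456217  -8.11772733  11.32637419]
```

View pics/s9.png

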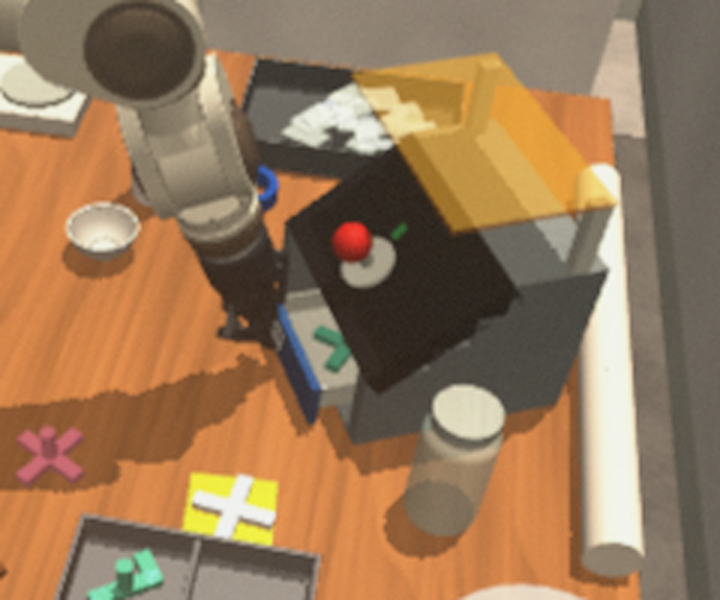

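View pics/w9.png

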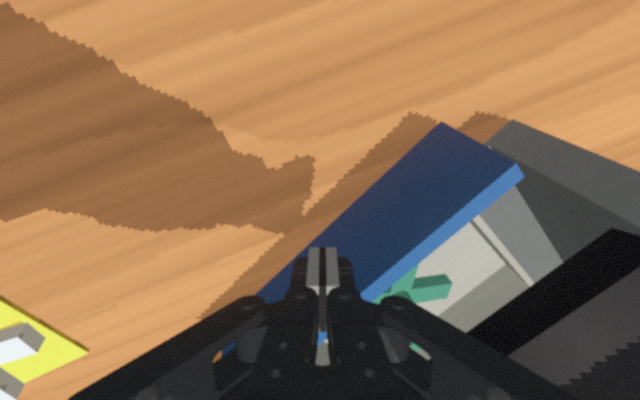

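Contact is at 20 N, but I can't tell yet whether the drawer is home. I'll measure the plate against the face.

```bash
python3 - <<'E'
from h import *
o=get_obs(); C=cam('wrist',o); S=cam('scene')
s=np.array([.895,.446]);l=np.array([-.446,.895]);f=np.array([.465,.103])
def st(p): q=p[:2]-f; return (round(1e3*q@s,1),round(1e3*q@l,1))
print('TCP',st(o['ee_pos']))
im=cv2.imread('pics/w9.png'); cv2.imwrite('pics/w9z.png',cv2.resize(im[90:340,250:640],None,fx=2,fy=2,interpolation=2))
for n,p,z in (('plate corner front top?',(442,123),.061),('plate back corner',(522,170),.061),('bottom-ish',(524,183),.061)): print(n,st(onz(C,p,z)))
for n,p in (('face tip',(512,121)),('black edge a',(610,232)),('black b',(470,335))): print(n,st(onz(C,p,.1)))
g=lambda x,y:(x/3+260,y/3+60)
for n,p,z in (('sc plate top L',g(281,305),.061),('sc plate top R',g(316,385),.061),('face R corner',g(380,390),.1),('face L',g(288,222),.1)): print(n,st(onz(S,p,z)))
for z in (.06,.08,.1,.12,.15):
    pass
E
```

```text
TCP (np.float64(111.0), np.float64(0.7))
plate corner front top? (np.float64(84.6), np.float64(81.4))
plate back corner (np.float64(130.7), np.float64(96.3))
bottom-ish (np.float64(138.1), np.float64(94.5))
face tip (np.float64(67.0), np.float64(83.0))
black edge a (np.float64(131.3), np.float64(93.5))
black b (np.float64(133.1), np.float64(38.3))
sc plate top L (np.float64(134.7), np.float64(34.9))
sc plate top R (np.float64(133.4), np.float64(-89.9))
face R corner (np.float64(177.9), np.float64(-144.8))
face L (np.float64(169.2), np.float64(126.1))
```

View pics/w9z.png

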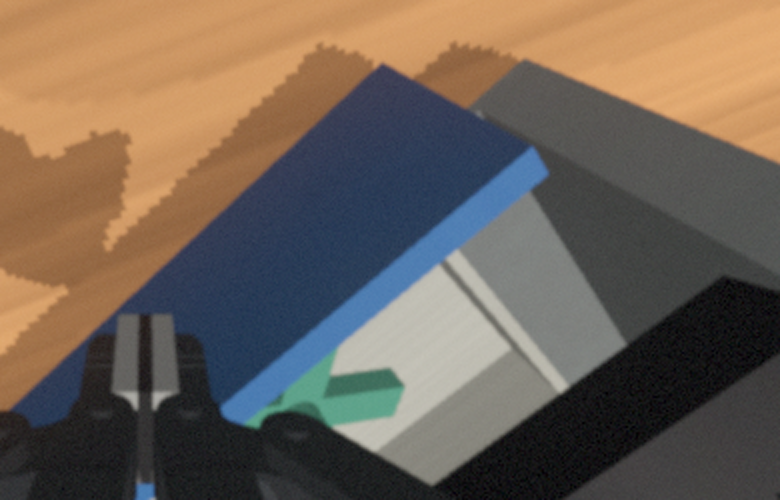

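```bash
python3 - <<'E'
from h import *
o=get_obs(); C=cam('wrist',o); S=cam('scene')
s=np.array([.895,.446]);l=np.array([-.446,.895]);f=np.array([.465,.103])
def st(p): q=p[:2]-f; return (round(1e3*q@s,1),round(1e3*q@l,1))
g=lambda x,y:(x/3+260,y/3+60); k=lambda x,y:(x/2+250,y/2+90)
im=cv2.imread('pics/w5.png')
import json; C5=cam('wrist',json.load(open('o5.json')))
print('before: tips',[st(onz(C5,p,.021)) for p in ((287,163),(346,152),(357,208),(302,216),(322,182))])
print('now scene',[st(onz(S,g(*p),.021)) for p in ((320,330),(345,345),(332,365),(332,345))])
print('now wrist arm tip',st(onz(C,k(393,372),.021)),'left',st(onz(C,k(330,350),.021)))
E
python3 - <<'E'
import cv2
im=cv2.imread('pics/s9.png')[180:450,240:420]; cv2.imwrite('pics/s9z.png',cv2.resize(im,None,fx=3,fy=3))
E
```

```text
before: tips [(np.float64(54.8), np.float64(30.5)), (np.float64(110.7), np.float64(26.3)), (np.float64(108.2), np.float64(-30.1)), (np.float64(53.6), np.float64(-24.2)), (np.float64(81.8), np.float64(4.3))]
now scene [(np.float64(181.3), np.float64(24.2)), (np.float64(201.0), np.float64(-5.6)), (np.float64(176.3), np.float64(-31.6)), (np.float64(186.7), np.float64(-2.0))]
now wrist arm tip (np.float64(218.5), np.float64(35.4)) left (np.float64(187.1), np.float64(27.0))
```

View pics/s9z.png

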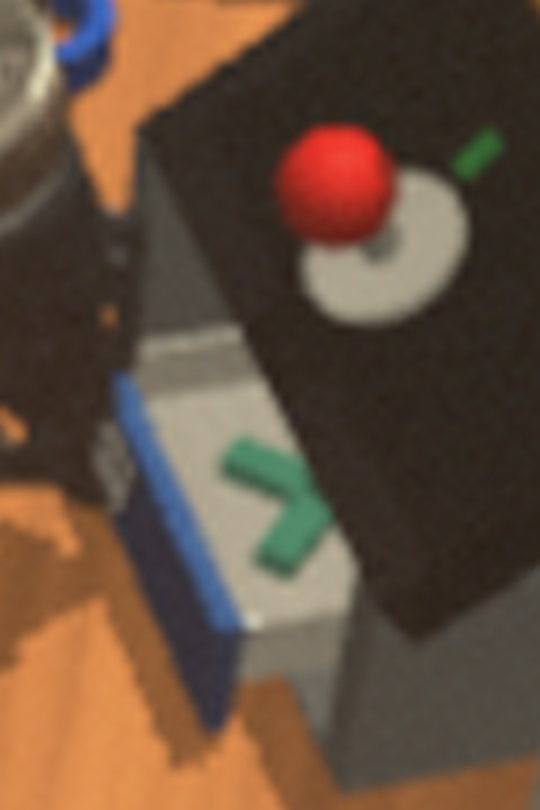

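Plate front is at ≈131 mm and face at ≈171 mm. That leaves it 40 mm proud, and the stop force rose steeply, so the drawer is home. I'll back off, rise, tilt to 35° and open for the knob.

Call:
apply_moves:
  rows:
    - [-8,-4,0,0,0,0,1]
    - [-14,-7,0,0,0,0,1]
    - [-14,-7,0,0,0,0,1]
    - [0,0,40,0,0,0,0.8]
    - [0,0,50,0,0,0,0.4]
    - [0,0,50,0,0,0,0.2]
    - [0,0,50,0,0,0,0.2]
    - [0,0,0,3.3,-6.7,0,0.2]
    - [0,0,0,3.3,-6.7,0,0.2]
    - [0,0,0,0,0,0,0.2]
    - [0,0,0,0,0,0,0.2]

```text
time: 16.73
ee_pos: [0.5301, 0.1357, 0.2456]
tcp_rot: [153.8, 23.9, 155.9]
wrist_force: [0.9, -0.2, -0.4]
opening: 0.0681
```

```bash
python3 - <<'E'
from h import *
import json
o=get_obs(); im=camera('wrist');cv2.imwrite('pics/w10.png',im[:,:,::-1]);cv2.imwrite('pics/s10.png',cv2.resize(camera('scene')[60:260,260:500,::-1],None,fx=3,fy=3,interpolation=2))
json.dump({k:np.array(v).tolist() for k,v in o.items()},open('o10.json','w'))
print(o['time'],o['ee_pos'],o['q'],toolT(o)[:3,2],o['opening'])
E
```

```text
16.725 [0.53005138 0.1357348  0.24558325] [  9.72680116 -28.2157814  -26.09670813  58.39360593   9.49964807
  31.07658339] [ 0.51184446  0.25518631 -0.82030189] 0.06806247168599652
```

View pics/w10.png

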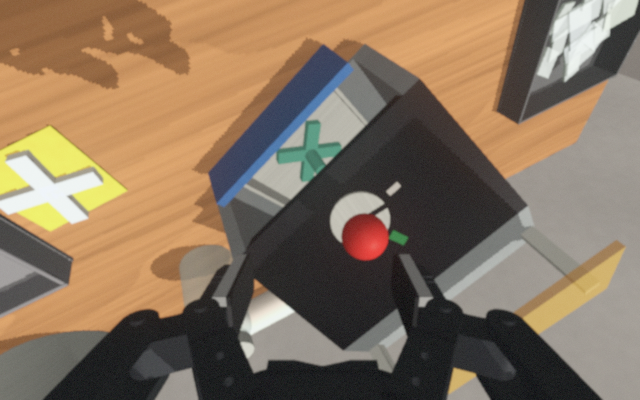

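View pics/s10.png

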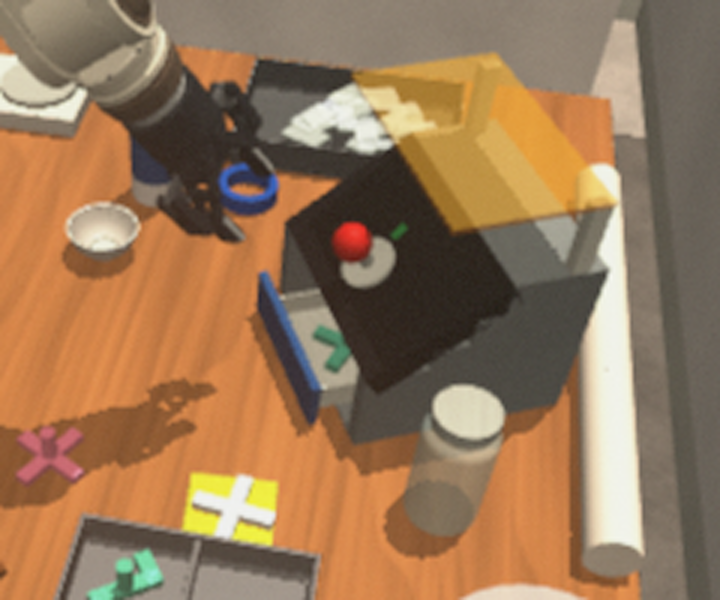

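The ball is at wrist (366,238). I'll recheck the drawer gap, the ball position and the axis.

```bash
python3 - <<'E'
from h import *
import json
o=json.load(open('o10.json')); C=cam('wrist',o); S=cam('scene')
s=np.array([.895,.446]);l=np.array([-.446,.895]);f=np.array([.465,.103])
def st(p): q=p[:2]-f; return (round(1e3*q@s,1),round(1e3*q@l,1))
print('plate front',[st(onz(C,p,.061)) for p in ((325,45),(210,172))],'back',[st(onz(C,p,.061)) for p in ((352,66),(219,206))])
print('face top',[st(onz(C,p,.1)) for p in ((418,82),(248,243))])
im=cv2.imread('pics/w10.png');h=cv2.cvtColor(im,cv2.COLOR_BGR2HSV)
m=cv2.inRange(h,(0,150,60),(6,255,255))|cv2.inRange(h,(174,150,60),(180,255,255))
c=max(cv2.findContours(m,0,2)[0],key=cv2.contourArea); (x,y),r=cv2.minEnclosingCircle(c); print('ball px',x,y,r)
C5=cam('wrist',json.load(open('o5.json')))
im5=cv2.imread('pics/w5.png');h=cv2.cvtColor(im5,cv2.COLOR_BGR2HSV);m=cv2.inRange(h,(0,150,60),(6,255,255))|cv2.inRange(h,(174,150,60),(180,255,255))
c=max(cv2.findContours(m,0,2)[0],key=cv2.contourArea); (x5,y5),r5=cv2.minEnclosingCircle(c);print(x5,y5,r5)
B,e=tri([ray(C,(x,y)),ray(C5,(x5,y5)),ray(S,(377.2,140.5)),ray(cam('top'),(250.8,147.6))]);print(B,e)
B2,e=tri([ray(C,(x,y)),ray(C5,(x5,y5))]);print('wrist only',B2,e)
# standoff checks
R=toolT(o)[:3,:3]; print('ball in tool frame mm',1e3*R.T@(B-o['ee_pos']),1e3*R.T@(B2-o['ee_pos']))
n=np.array([-.5736*s[0],-.5736*s[1],.8192]);print('axis',n)
# skirt centre predicted
print('skirt px pred',proj(C,B-.036*n), 'white mark obs (393,188), green (398,238)')
E
```

```text
plate front [(np.float64(97.0), np.float64(89.1)), (np.float64(97.2), np.float64(-66.1))] back [(np.float64(131.2), np.float64(96.5)), (np.float64(131.2), np.float64(-96.6))]
face top [(np.float64(166.9), np.float64(127.9)), (np.float64(162.1), np.float64(-100.1))]
ball px 365.1174621582031 237.1167449951172 23.626846313476562
548.0 214.5 54.18727493286133
[0.63561769 0.18809382 0.17056116] [np.float64(0.0007574676146887697), np.float64(0.001340625912555634), np.float64(0.0009624379469968101), np.float64(0.0019508893766280553)]
wrist only [0.63674425 0.18852654 0.17040483] [np.float64(0.0007778556337986289), np.float64(0.0007778556337985429)]
ball in tool frame mm [-38.20687767  37.81364638 128.9356037 ] [-38.92240015  38.36516636 129.75088933]
axis [-0.513372  -0.2558256  0.8192   ]
skirt px pred [359.88106333 222.42338798] white mark obs (393,188), green (398,238)
```

```bash
python3 - <<'E'
import cv2
im=cv2.imread('pics/w10.png')[30:220,190:400]; cv2.imwrite('pics/w10z.png',cv2.resize(im,None,fx=3.8,fy=3.1,interpolation=2)[:590,:798])
E
```

```text
(no output)
```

View pics/w10z.png

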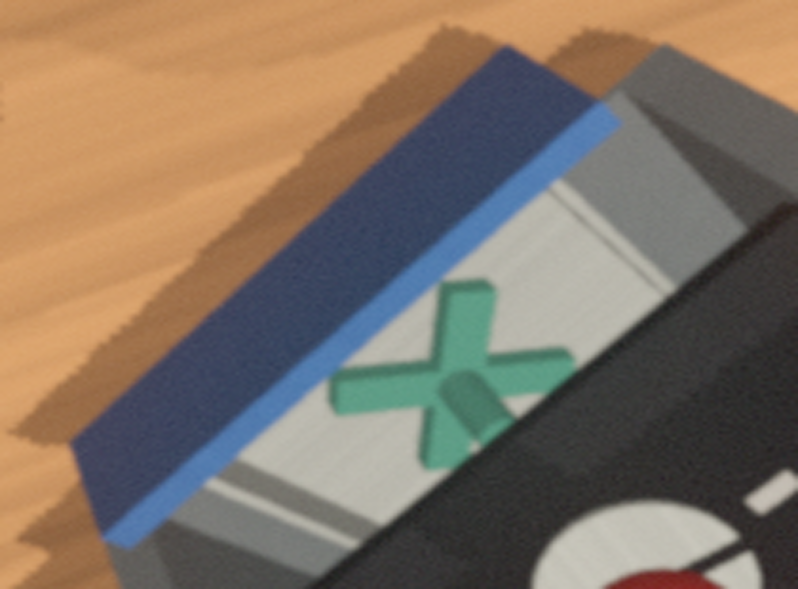

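```bash
python3 - <<'E'
from h import *
import json
o=json.load(open('o10.json')); C=cam('wrist',o)
s=np.array([.895,.446]);l=np.array([-.446,.895]);f=np.array([.465,.103])
def st(p): q=p[:2]-f; return np.round((1e3*q@s,1e3*q@l),1).tolist()
k=lambda x,y:(x/3.8+190,y/3.1+30)
for n,ps,z in (('front top',((598,103),(103,535)),.061),('back top',((620,122),(128,548)),.061),('front bottom',((505,45),(72,440)),.006),('face top',((785,205),(320,585)),.1),('face bottom at table',((662,43),),.0),('cast centre/tips',((460,385),(468,285),(335,380),(440,460),(570,357)),.021)):
    print(n,[st(onz(C,k(*p),z)) for p in ps])
E
```

```text
front top [[125.5, 94.7], [126.6, -93.7]]
back top [[134.7, 95.5], [136.2, -95.1]]
front bottom [[125.9, 94.5], [127.1, -93.3]]
face top [[160.8, 105.9], [163.5, -60.6]]
face bottom at table [[165.3, 130.1]]
cast centre/tips [[205.0, 0.6], [173.2, 31.5], [167.6, -22.2], [227.9, -29.2], [228.5, 33.0]]
```

The plate is about 37–40 mm proud with its top and bottom edges agreeing, and the casting is 79 mm behind the front, so the drawer is home. The tool axis already matches the knob axis. I'll align laterally, then advance partway and check.

Call:
apply_moves:
  rows:
    - [20,10,15.5,0,0,0,0.2]
    - [20,10,15.5,0,0,0,0.2]
    - [10,5,-16,0,0,0,0.2]
    - [12,6,-19,0,0,0,0.2]
    - [12,6,-19,0,0,0,0.2]
    - [0,0,0,0,0,0,0.2]
    - [0,0,0,0,0,0,0.2]

```text
time: 17.7
ee_pos: [0.604, 0.1729, 0.2222]
tcp_rot: [153.7, 23.9, 155.9]
wrist_force: [-0.1, -0.6, -0.3]
opening: 0.0684
```

```bash
python3 - <<'E'
from h import *
import json
o=get_obs(); im=camera('wrist');cv2.imwrite('pics/w11.png',im[:,:,::-1])
json.dump({k:np.array(v).tolist() for k,v in o.items()},open('o11.json','w'))
C=cam('wrist',o);R=toolT(o)[:3,:3];B=np.array([.636,.1883,.1705])
h=cv2.cvtColor(im,cv2.COLOR_RGB2HSV);m=cv2.inRange(h,(0,150,60),(6,255,255))|cv2.inRange(h,(174,150,60),(180,255,255))
c=max(cv2.findContours(m,0,2)[0],key=cv2.contourArea);p=cv2.minEnclosingCircle(c);print(p,proj(C,B))
print(o['time'],o['ee_pos'],o['q'],1e3*R.T@(B-o['ee_pos']))
B3,e=tri([ray(C,p[0]),ray(cam('wrist',json.load(open('o10.json'))),(365.1,237.1)),ray(cam('wrist',json.load(open('o5.json'))),(548,214.5))]);print(B3,e,1e3*R.T@(B3-o['ee_pos']))
E
```

```text
((320.8953857421875, 226.31590270996094), 32.0927734375) [321.3465794  227.67874266]
17.7 [0.60401873 0.17289906 0.22220896] [ 12.59835495 -16.95377979 -20.96671622  51.90037538   7.93353256
  33.48439065] [-4.39911853e-02 -6.99442042e-01  6.27161521e+01]
[0.63685696 0.18852208 0.16973136] [np.float64(0.00083295311371028), np.float64(0.0006151961963468545), np.float64(0.0011090993545086762)] [-0.36579154 -0.63857302 63.84187846]
```

View pics/w11.png

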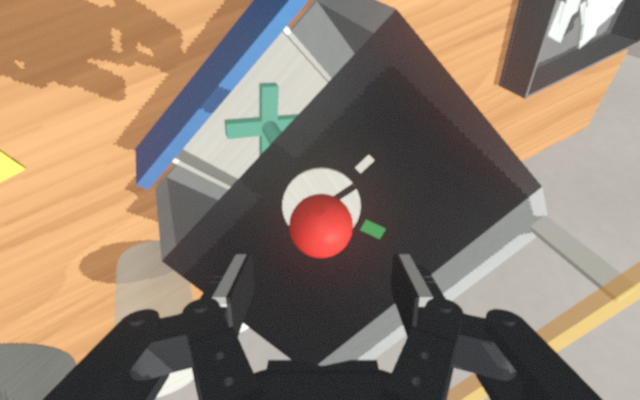

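Alignment is within 1 mm. I'll advance 67 mm and grip.

Call:
apply_moves:
  rows:
    - [10,5,-16,0,0,0,0.2]
    - [10,5,-16,0,0,0,0.2]
    - [9,4.5,-15,0,0,0,0.2]
    - [5,2.5,-8,0,0,0,0.2]
    - [0,0,0,0,0,0,0.2]
    - [0,0,0,0,0,0,0.5]
    - [0,0,0,0,0,0,1]
    - [0,0,0,0,0,0,1]
    - [0,0,0,0,0,0,1]
  grip_force: 60

```text
time: 18.88
ee_pos: [0.6375, 0.1891, 0.1673]
tcp_rot: [153.8, 23.9, 155.9]
wrist_force: [-7.0, -3.4, 4.8]
opening: 0.0393
```

```bash
python3 - <<'E'
from h import *
o=get_obs(); im=camera('wrist');cv2.imwrite('pics/w12.png',im[:,:,::-1])
R=toolT(o)[:3,:3];print(o['time'],o['ee_pos'],o['opening'],o['wrist_force'],R[:,2],1e3*R.T@(np.array([.6365,.1884,.1700])-o['ee_pos']))
E
```

```text
18.875 [0.63746916 0.18912258 0.16732627] 0.03931613558082088 [-7.03930711 -3.39150792  4.75420432] [ 0.51234223  0.25481582 -0.8201063 ] [-0.54454039  0.23921071 -2.87341107]
```

View pics/w12.png

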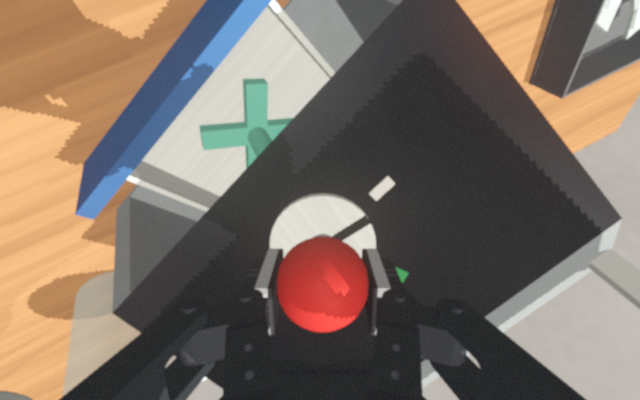

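The ball is gripped, at about 39 mm opening. I'll turn it clockwise about the tool axis by 36° first and check it follows.

Call:
apply_moves:
  rows:
    - [0,0,0,4.6,2.3,-7.4,1]
    - [0,0,0,4.6,2.3,-7.4,1]
    - [0,0,0,4.6,2.3,-7.4,1]
    - [0,0,0,4.6,2.3,-7.4,1]
    - [0,0,0,0,0,0,1]

```text
time: 19.55
ee_pos: [0.6372, 0.1888, 0.1671]
tcp_rot: [145.5, 5.1, 123.7]
wrist_force: [-8.5, -6.6, 4.2]
opening: 0.0395
```

```bash
python3 - <<'E'
from h import *
o=get_obs(); im=camera('wrist');cv2.imwrite('pics/w13.png',im[:,:,::-1]); cv2.imwrite('pics/s13.png',cv2.resize(camera('scene')[60:260,260:500,::-1],None,fx=3,fy=3,interpolation=2))
R=toolT(o)[:3,:3];print(o['time'],o['ee_pos'],o['opening'],o['wrist_force'],R[:,2],o['q'])
E
```

```text
19.55 [0.63724923 0.18875898 0.16706585] 0.03950305273098299 [-8.46348618 -6.63124858  4.24110577] [ 0.51211401  0.25325187 -0.82073305] [ 13.59178369 -11.33441682 -22.55082407  44.60664642   7.22760893
  70.54456918]
```

View pics/w13.png

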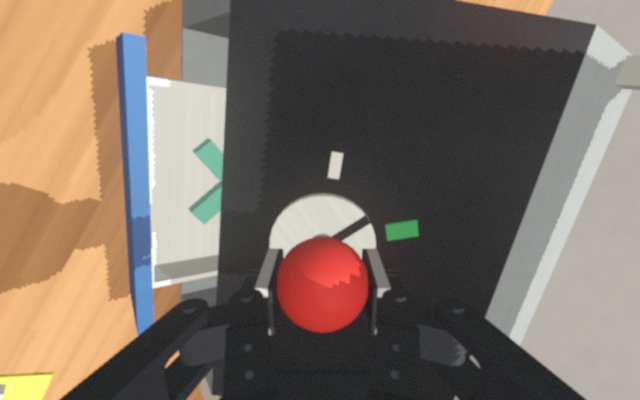

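The pointer follows without slip. I'll compute the remaining angle in the panel plane.

```bash
cat >> h.py <<'E'
B=np.array([.6365,.1884,.1700]); s3=np.array([.895,.446,0]);n3=np.r_[-.5736*s3[:2],.8192]
ly=np.array([-.446,.895,0]); up=np.cross(ly,n3)
def ang(C,p,h):
    # h = height above the panel; angle clockwise from station +y direction
    o,d=ray(C,p); c=B-(.042-h)*n3; t=(c-o)@n3/(d@n3); v=o+t*d-c
    a=v@ly; b=v@(-np.cross(n3,ly)) ; u=v@np.cross(n3,ly)
    return np.degrees(np.arctan2(-u,a)), 1e3*np.linalg.norm(v)
E
python3 - <<'E'
from h import *
import json
o=get_obs();C=cam('wrist',o)
print('w13 white',ang(C,(336,165),0.001),'green',ang(C,(402,230),.001),'ptr tip',ang(C,(367,221),.006),'ptr in',ang(C,(340,236),.006))
C=cam('wrist',json.load(open('o11.json')))
print('w11 white',ang(C,(365,163),0.001),'green',ang(C,(373,229),.001),'ptr tip',ang(C,(355,186),.006))
E
```

```text
w13 white (np.float64(-1.762925603179702), np.float64(47.26978885042841)) green (np.float64(69.46964997843354), np.float64(45.19465946247635)) ptr tip (np.float64(45.384848721438935), np.float64(28.5549538019468)) ptr in (np.float64(39.25605443567413), np.float64(11.392820784064691))
w11 white (np.float64(-1.9957405039846894), np.float64(47.5775374515976)) green (np.float64(69.6545927189176), np.float64(45.368527867787456)) ptr tip (np.float64(8.816215115951112), np.float64(30.980288265454718))
```

The marks are 71.2° apart, as they should be. The pointer is at 45.4° (it started about 10° past white) and green is at 69.5°, so about 24° remain.

Call:
apply_moves:
  rows:
    - [0,0,0,4.1,2.0,-6.6,1]
    - [0,0,0,4.1,2.0,-6.6,1]
    - [0,0,0,3.6,1.8,-5.7,1]
    - [0,0,0,0,0,0,1]
    - [0,0,0,0,0,0,1]

```text
time: 20.27
ee_pos: [0.637, 0.1887, 0.1668]
tcp_rot: [145.9, -7.9, 104.8]
wrist_force: [-10.7, -8.3, 5.0]
opening: 0.0396
```

```bash
python3 - <<'E'
from h import *
import json
o=get_obs(); im=camera('wrist');cv2.imwrite('pics/w14.png',im[:,:,::-1]); cv2.imwrite('pics/w14z.png',cv2.resize(im[120:320,240:480,::-1],None,fx=3.3,fy=3,interpolation=2)[:,:799])
json.dump({k:np.array(v).tolist() for k,v in o.items()},open('o14.json','w'))
R=toolT(o)[:3,:3];print(o['time'],o['ee_pos'],o['opening'],o['wrist_force'],R[:,2],o['q'])
E
```

```text
20.275 [0.63695343 0.18867019 0.16681885] 0.03964833321685708 [-10.6760441   -8.29752724   4.95414818] [ 0.51243818  0.25296012 -0.82062067] [ 13.60065884 -11.38728551 -22.62855829  44.56542791   7.20184423
  93.46043983]
```

View pics/w14z.png

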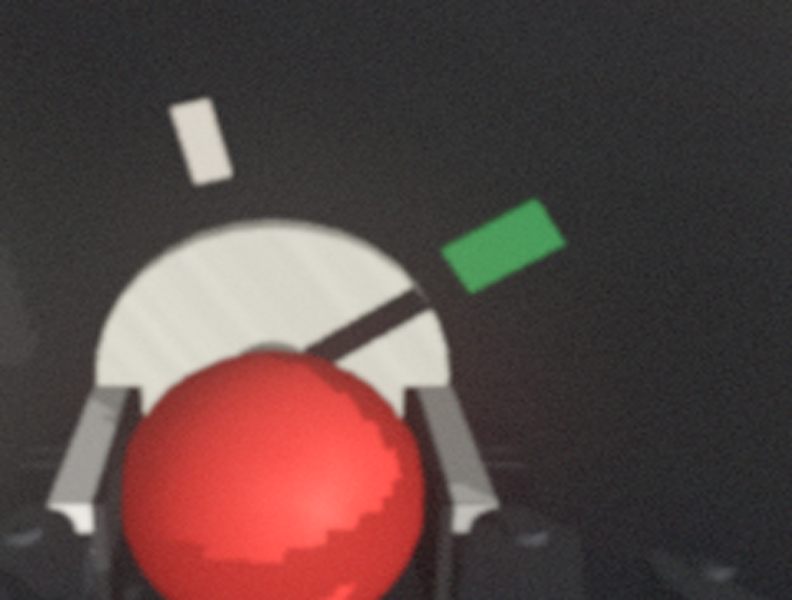

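```bash
python3 - <<'E'
from h import *
import json
C=cam('wrist',json.load(open('o14.json'))); k=lambda x,y:(x/3.3+240,y/3+120)
for n,p,h in (('white',(202,141),.001),('green',(503,246),.001),('tip',(421,298),.006),('in',(320,355),.006)): print(n,ang(C,k(*p),h))
# direction from two pointer points
def pt(p,h):
    o,d=ray(C,k(*p)); c=B-(.042-h)*n3; return o+d*((c-o)@n3/(d@n3))-c
v=pt((421,298),.006)-pt((320,355),.006); print('line dir',np.degrees(np.arctan2(-v@np.cross(n3,ly),v@ly)))
w=pt((540,222),.001)-pt((460,270),.001);w=w;print('green long axis',np.degrees(np.arctan2(-w@np.cross(n3,ly),w@ly)))
E
```

```text
white (np.float64(-2.1036410745870007), np.float64(47.01324867466377))
green (np.float64(69.82183442617902), np.float64(45.01300950730096))
tip (np.float64(67.74924932990221), np.float64(28.651966710802725))
in (np.float64(63.5317223970346), np.float64(8.465927753370186))
line dir 69.51389404104802
green long axis 67.85054530782608
```

The pointer line is at 69.5° and green at about 69.8–70.5°. I'll add a 1° trim, then release and back off along the axis.

Call:
apply_moves:
  rows:
    - [0,0,0,0.5,0.2,-0.8,1]
    - [0,0,0,0,0,0,1]
    - [0,0,0,0,0,0,0.7]
    - [0,0,0,0,0,0,0.3]
    - [0,0,0,0,0,0,0.2]
    - [0,0,0,0,0,0,0.2]
    - [-5,-2.5,8,0,0,0,0.2]
    - [-10,-5,16,0,0,0,0.2]
    - [-13,-6.5,21,0,0,0,0.2]
    - [-15,-7.5,24,0,0,0,0.2]
    - [-20,-10,30,0,0,0,0.2]
    - [0,0,0,0,0,0,0.2]
    - [0,0,0,0,0,0,0.2]

```text
time: 21.95
ee_pos: [0.5745, 0.1581, 0.2659]
tcp_rot: [145.9, -8.5, 104.1]
wrist_force: [-0.0, 0.8, -0.3]
opening: 0.0683
```

```bash
python3 - <<'E'
from h import *
import json
o=get_obs(); im=camera('wrist');cv2.imwrite('pics/w15.png',im[:,:,::-1]); cv2.imwrite('pics/w15z.png',cv2.resize(im[100:280,230:460,::-1],None,fx=3,fy=3,interpolation=2)); cv2.imwrite('pics/s15.png',camera('scene')[:,:,::-1]);cv2.imwrite('pics/t15.png',camera('top')[:,:,::-1])
json.dump({k:np.array(v).tolist() for k,v in o.items()},open('o15.json','w'))
print(o['time'],o['ee_pos'],o['opening'],o['wrist_force'],o['q'])
E
```

```text
21.95 [0.57445666 0.15811379 0.26587747] 0.06830955581070043 [-0.00360952  0.79003351 -0.33134379] [ 11.6261699  -21.2771926  -19.36829741  57.78734668   8.38962798
  92.74044949]
```

View pics/w15z.png

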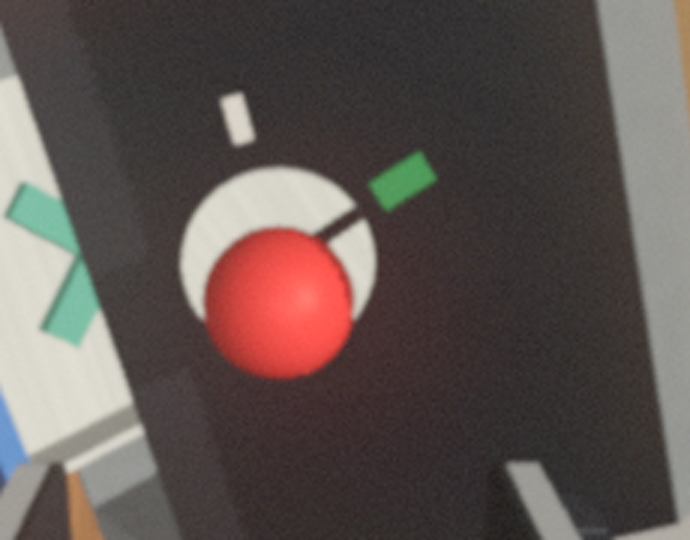

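View pics/s15.png

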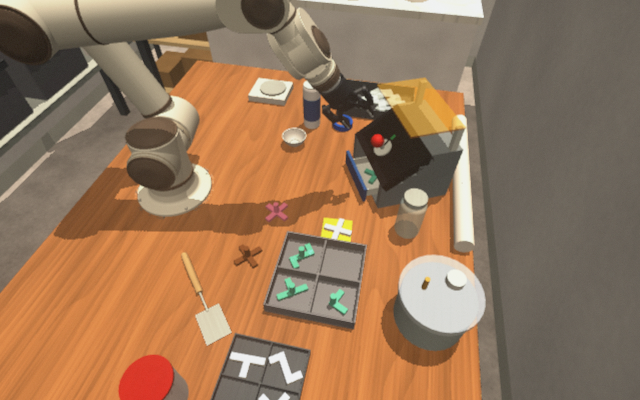

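View pics/w15.png

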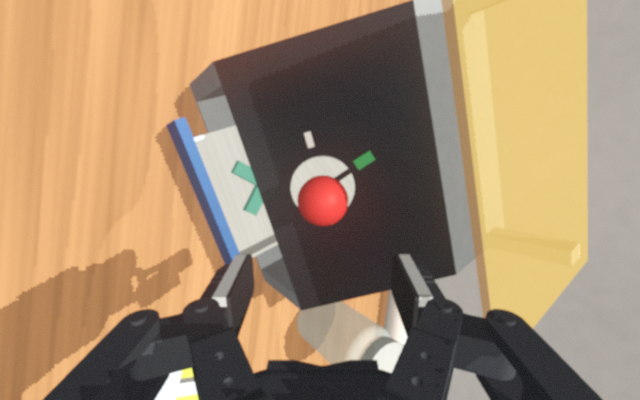

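```bash
python3 - <<'E'
from h import *
import json
C=cam('wrist',json.load(open('o15.json'))); k=lambda x,y:(x/3+230,y/3+100)
for n,p,h in (('white',(238,119),.001),('green',(403.5,180.5),.001),('tip',(358,212),.006),('in',(322,238),.006)): print(n,ang(C,k(*p),h))
def pt(p,h):
    o,d=ray(C,k(*p)); c=B-(.042-h)*n3; return o+d*((c-o)@n3/(d@n3))-c
v=pt((358,212),.006)-pt((322,238),.006); print('line dir',np.degrees(np.arctan2(-v@np.cross(n3,ly),v@ly)))
s=s3[:2];f=np.array([.465,.103])
def st(p): q=p[:2]-f; return np.round((1e3*q@s,1e3*q@ly[:2]),1).tolist()
for n,ps,z in (('plate top front',((169,124),(229,262)),.061),('plate top back',((184,119),(239,252)),.061),('face top',((215,64),(303,308)),.1)): print(n,[st(onz(C,p,z)) for p in ps])
E
```

```text
white (np.float64(-1.812918848031884), np.float64(46.686470829963724))
green (np.float64(70.20439679956901), np.float64(45.407455766071394))
tip (np.float64(68.38904178449597), np.float64(28.74311425276037))
in (np.float64(68.68468334212193), np.float64(15.104202774852382))
line dir 68.06164782624381
plate top front [[119.2, 92.6], [122.1, -56.0]]
plate top back [[133.3, 93.6], [135.6, -50.9]]
face top [[165.6, 128.1], [169.4, -128.8]]
```

The pointer is within about 2° of the centre of green, the drawer is home, the casting is in place and the bystanders look unmoved. The gripper is clear of everything, so I'm handing in.

```bash
python3 - <<'E'
from workcell import job_done
import cv2,numpy as np
a=cv2.imread('pics/s6.png').astype(int);b=cv2.imread('pics/s15.png').astype(int)
print('bins/pink/brown/card change',[int((abs(a-b)[y0:y1,x0:x1].max(2)>50).sum()) for x0,x1,y0,y1 in ((265,370,230,325),(262,292,198,225),(230,265,240,270),(320,355,216,243),(395,430,185,240),(278,310,126,152))])
print(job_done())
E
```

```text
bins/pink/brown/card change [0, 326, 0, 0, 0, 631]
the job is handed in; nothing more can be done
None
```

The job is handed in and, by my last checks, done as asked in about 22 s of the 62 s. No verdict was reported.

- **Casting:** the sample on the yellow card is the plus. I picked the green plus casting by its stem and set it down flat, stem up, near the middle of the drawer.
- **Drawer:** I pushed it in until the wrist force rose to about 20 N at the end stop. My readings of how far the front plate stands proud ran from about 35 to 47 mm, against the nominal 40 mm. The casting was still standing in the drawer afterwards.
- **Knob:** the last view put the pointer at about 68.4° and the middle of the green mark at about 70°. It sits on the mark, roughly 1.5–2° short of its centre. I did not correct this after releasing the knob.
- **Rest of the table:** a picture comparison between just before the push and the end found no change at the bins, the brown part, the card or the jar. It did flag pixels around the pink part and the bowl. I put that down to the arm and its shadow moving there: both look in place in the final view, and nothing came near them. I did not check this any further.

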